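# Open the code-locked sugar box for tea

### The arm

A 6-joint arm with a two-finger parallel gripper is mounted at the origin on the work surface. World frame = base frame: x ahead of the robot, y to its left, z up, the work surface at z = 0. Lengths are in m, angles in rad, forces in N, time in s.
With the tool pointing down it reaches from about 0.375 to 0.975 m from the base axis. Payload 3.8 kg.
Tool frame: the origin (TCP) lies midway between the tips of the shut fingers; the grasp point (between the pads) lies 19 mm behind it; z points along the fingers, y is the direction in which the jaws open and shut (so a half turn about z gives the same grasp; the last joint's range is limited). The gripper opens to 85 mm and grips with 20 to 120 N. Pads are 22 mm wide; open, the fingers measure 114 mm over their backs; the gripper's body (76 mm by 85 mm) begins 54 mm behind the grasp point. The pads swing forward as they close: fully open they stand 13 mm farther back than shut.
Start: joints at [-1.352, 0.264, 1.604, -0, 1.274, -0.037], TCP at [0.171, -0.653, 0.231] pointing down, gripper open.
Joint ranges: [-2.63, 2.63], [-0.94, 2.18], [0.31, 2.57], [-1.31, 4.45], [0, 2.66], [-2.55, 2.55]. Speed limits (rad/s): [2.57, 2.57, 3.14, 3.14, 3.14, 3.14].

### API

Orientations are given as a rotation vector (axis times angle).
In Python, from workcell import bot gives the robot as it stands.
- The arm moves only by the tool drive_tool, never from a script. Its argument "deltas" is a list of rows, each an object with "hand": the opening, from 0 (shut) to 1 (fully open); "offset": the shift along the world's x, y, z in cm, a list of three; "angular": the turn, a rotation vector about the world's x, y, z in degrees, a list of three. A call has 1 to 8 rows; each row is the pose to reach, as a shift and turn from the pose commanded when the call began; what a row does not reach only later rows make up. A row lasts 1/8 s, in which the tool goes at most 62.5 mm and 10.7 degrees, less where a joint would pass 70% of its speed; a pose out of reach is approached as far as the arm can. A call with a gripper value outside its range is refused whole. The fingers move at their own pace and stop on an object; "force" is the grip in N (left out, the last holds). Time passes only in rows, so rows that repeat a pose let the fingers close. It gives the time, the measured TCP pose, the force and the opening at its end, in the units of the state.
- bot.read_state(): the state, without advancing time (a new reading comes with each control period).
- bot.read_camera(name): name is "scene" or "top" or "wrist"; returns a dict with "frame" (384x512x3 uint8, blue, green, red), "mtx" (3x3 intrinsics, pixels), "R" (3x3) and "t" (3): a world point X has camera coordinates R X + t. Camera axes: x right, y down, z forward; pixel columns grow to the right and rows downward; lengths in m; the calibration is good to about 2 mm. A picture is of the moment at which its call begins. There is no depth.
- bot.finish_job(): hands the job in, once; it reports no verdict.
The state is a dict: "time": time; "q": joint angles; "joint_vel": joint speeds; "joint_torque": joint torques, N m; "tool_pos": TCP position; "tcp_rot": TCP orientation; "wrist_force": force on the tool from outside, world axes, zero at the start; "torque": the same for the moment, N m; "width": opening from 0.0 (shut) to 1.0 (fully open).
Only numpy, scipy, OpenCV 4.12 (cv2) and the standard library are available. Lean on these libraries where they do the work, as an engineer would, in place of code of your own. Each camera call takes 0.05 s, during which the arm holds its last target. There are 200 camera calls.

### The job

Open the child-safe sugar box for the tea round: enter its code by pressing the blue key, then the yellow, then the green, each fully home and one at a time, leaving the red key alone, and only then press the black release lever so that the lid pops up. Then steady the lid and push it back, without forcing it, until it stands upright or leaning a little past upright, where it stays when you let go. Do not disturb the tea glasses or the teapot.

Things in the scene. Friction and masses are not known exactly. Their poses are not given: they have to be found in the camera images.
- sugar_box: fixed sugar box, footprint 230 (x) by 266 mm (y). Origin on the countertop under the box, x = -120 mm front edge to +110 mm back edge; its x axis points from the key row at its front to the lid hinge at its back, y along the key row, z up. Front part: grey plinth (x -120 to -8 mm), top 55 mm high, carrying four coloured keys and the black release lever. Back part: steel sugar compartment (x -8 to +110 mm, 95 mm high) under the lid. Only the yaw varies, the box stands level.
- release_pad (a point): where to press the black release lever: centre line of the top of its pad (60 mm along box x, 44 mm along box y), 86 mm above the countertop, at box x = -85, y = 0 mm, in the middle of the key row. It moves with the lever
- release (a joint): the release lever's turn in rad, 0 at rest to 0.24 pressed fully down; sprung, returns by itself. Its pivot lies 65 mm behind the pad point (box x = -20 mm), so the pad point goes down 15 mm in all, taking about 5 N. The lid is let go at about 0.14 rad (9 mm down). Until the three code keys have been pressed it stops hard after about 5 mm; do not force it then
- lid_hinge (a point): middle of the lid's hinge line (which runs along box y), at box x = +108, y = 0 mm, 98 mm above the countertop; does not move
- lid_edge (a point): middle of the lid's free front edge, half-way through its thickness. The lid is a flat light metal plate, 118 mm from hinge to edge, 264 mm wide, 6 mm thick, about 0.15 kg; a small lip (20 mm wide) stands 10 mm out beyond this edge
- lid (a joint): lid angle in rad: 0 shut and level, grows as it opens up and away from the keys, 1.57 upright, 1.85 its stop, leaning a little back. When released it springs up by itself within about 1 s to somewhere between 0.8 and 1.25 and stops there (stiff hinge); from there it must be pushed from the front, about 1 to 2 N at its edge, and stays where it is left
- code_bar (a joint): hidden bar of the code lock in m, 0 at the start: it is pushed down to 0.004 by the blue, 0.008 by the yellow and 0.012 by the green key and stays there, never coming back; the lever is freed from about 0.010
- key_blue_top (a point): centre of the top of the blue key, 60 mm (box x) by 36 mm (box y), top 73 mm above the countertop when up. The four keys stand in one row at box x = -85 mm, at y = -112, -62, +62 and +112 mm, the colours in any order
- key_blue (a joint): how far the blue key is down in m, 0 up to 0.012 fully home; a spring returns it, fully home takes about 5 to 6 N
- key_yellow_top (a point): centre of the top of the yellow key, 60 mm (box x) by 36 mm (box y), top 73 mm above the countertop when up. The four keys stand in one row at box x = -85 mm, at y = -112, -62, +62 and +112 mm, the colours in any order
- key_yellow (a joint): how far the yellow key is down in m, 0 up to 0.012 fully home; a spring returns it, fully home takes about 5 to 6 N
- key_green_top (a point): centre of the top of the green key, 60 mm (box x) by 36 mm (box y), top 73 mm above the countertop when up. The four keys stand in one row at box x = -85 mm, at y = -112, -62, +62 and +112 mm, the colours in any order
- key_green (a joint): how far the green key is down in m, 0 up to 0.012 fully home; a spring returns it, fully home takes about 5 to 6 N
- key_red_top (a point): centre of the top of the red key, 60 mm (box x) by 36 mm (box y), top 73 mm above the countertop when up. The four keys stand in one row at box x = -85 mm, at y = -112, -62, +62 and +112 mm, the colours in any order
- key_red (a joint): how far the red key is down in m, 0 up to 0.012 fully home; a spring returns it, fully home takes about 5 to 6 N
- tea_glass_a_center (a point): tea glass, 100 mm high, 60 mm across at the rim, standing on the tray; the point is on its axis half-way up
- tea_glass_b_center (a point): tea glass, 100 mm high, 60 mm across at the rim, standing on the tray; the point is on its axis half-way up
- teapot_center (a point): white ceramic teapot with blue lid, about 124 mm high, body 136 mm across, spout and handle reaching 115 mm from its axis; the point is on its axis 50 mm up
- tray: fixed bamboo tray 300 by 220 mm, 22 mm high (handles to 36 mm), with a stack of blue saucers and two tea glasses; origin under its centre
There are look-alikes about, which are no part of the job. Of the things that look like the part that bears teapot_center, the middle-sized one is meant.

How it is judged:
By the outcome, as a careful person would: the job done as asked, in the order asked, and still so for the second after the job is handed in, with the robot touching nothing.
It also fails if it takes over 61 s, if anything falls off the work surface, if the arm or the gripper's body presses on something with over 40 N, if the wrist force passes 120 N, or if a joint passes its speed limit or range.

## Working session

There is one attempt and no reset: what is moved stays moved. The work goes in short steps, Python scripts to look and compute and a tool call to move; the robot and the scene stay as the last step left them, time stands still between calls to the robot, and variables do not carry over. Pictures are saved under pics/ and viewed, about 8 in all and at most 12, crops included, and the job is handed in when it is done.

Besides the shell and the picture viewer there is one more tool, called after ">>>" as name(argument=value, ...) on one line, values as JSON. drive_tool: Moves the arm, as the interface text tells. Its arguments: {"type":"object","properties":{"deltas":{"type":"array"},"force":{"type":"number"}},"required":["deltas"]}

```bash
mkdir -p pics; python3 - <<'E'
from workcell import bot
import cv2,pickle
d={}
for n in("scene","top"):
    c=bot.read_camera(n);d[n]=c;cv2.imwrite(f"pics/{n}0.png",c["frame"])
    print(n,c["mtx"].tolist(),c["R"].round(3).tolist(),c["t"].round(3).tolist())
pickle.dump(d,open("c0.pkl","wb"))
s=bot.read_state();print(s)
E
```

```text
scene [[398.79944148166584, 0.0, 259.55217697710174], [0.0, 398.79944148166584, 191.2257322960959], [0.0, 0.0, 1.0]] [[0.4, 0.917, -0.01], [0.738, -0.328, -0.589], [-0.543, 0.229, -0.808]] [-0.106, -0.347, 1.69]
top [[366.7771499581164, 0.0, 252.5759923060058], [0.0, 366.7771499581164, 196.44834800878536], [0.0, 0.0, 1.0]] [[-0.015, -1.0, 0.01], [-0.999, 0.015, -0.044], [0.044, -0.011, -0.999]] [-0.081, 0.466, 1.21]
{'time': 0.1, 'q': array([-1.35190195e+00,  2.64717712e-01,  1.60526305e+00, -3.03854404e-07,
        1.27371549e+00, -3.69128702e-02]), 'joint_vel': array([ 0.0016071 , -0.0009426 , -0.00311465,  0.00029394,  0.00078486,
       -0.00040571]), 'joint_torque': array([ 3.45355338e-04, -5.16705322e+01, -3.68589985e+01, -1.05813540e-04,
        6.32964220e-03,  1.08094611e-05]), 'tool_pos': array([ 0.17063518, -0.65237517,  0.23004582]), 'tcp_rot': array([-3.11385268e+00, -4.00459313e-01,  3.00503135e-04]), 'wrist_force': array([-0.21484703,  0.67120331, -0.73411761]), 'torque': array([-0.03447971,  0.018618  , -0.06688895]), 'width': 0.9995764894263826}
```

View pics/top0.png

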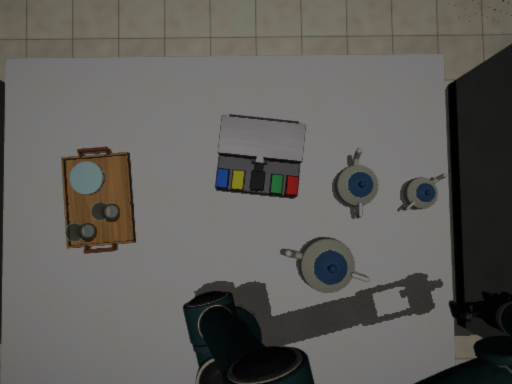

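View pics/scene0.png

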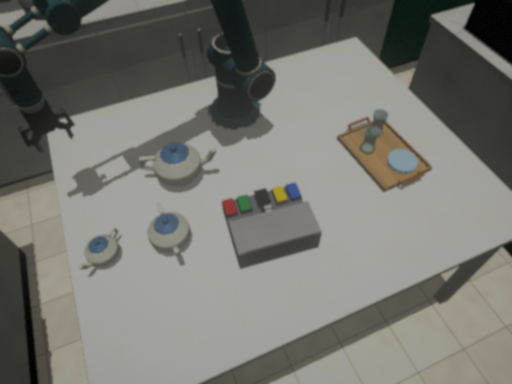

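The top view shows the box with its keys, left to right: blue (222,179), yellow (238,180), lever (258,178), green (277,184), red (292,185). The lid is behind them and the glasses are far left. The middle-sized teapot is at (357,186), to the right of the box. Next I locate the keys in both views.

```bash
cat > h.py <<'E'
import numpy as np,cv2
def ray(c,uv,z):
    d=c["R"].T@np.linalg.inv(c["mtx"])@np.array([uv[0],uv[1],1.]);o=-c["R"].T@c["t"]
    return o+d*(z-o[2])/d[2]
def proj(c,X):
    p=c["mtx"]@(c["R"]@np.asarray(X)+c["t"]);return p[:2]/p[2]
HUE=dict(blue=(105,130),yellow=(20,35),green=(45,80),red=(0,8))
Y=dict(blue=.112,yellow=.062,green=-.062,red=-.112)
def keys(c,roi):
    x0,x1,y0,y1=roi;h=cv2.cvtColor(c["frame"],cv2.COLOR_BGR2HSV);out={}
    for k,(a,b) in HUE.items():
        m=cv2.inRange(h,(a,130,60),(b,255,255));z=np.zeros_like(m);z[y0:y1,x0:x1]=m[y0:y1,x0:x1]
        n,_,st,ce=cv2.connectedComponentsWithStats(z);
        if n<2: continue
        i=1+np.argmax(st[1:,4]);out[k]=(ce[i],st[i])
    return out
E
python3 - <<'E'
import pickle,numpy as np
from h import *
d=pickle.load(open("c0.pkl","rb"))
for n,roi in(("top",(205,310,105,205)),("scene",(215,325,175,265))):
    c=d[n];P=[];B=[]
    for k,(ce,st) in keys(c,roi).items():
        X=ray(c,ce,.073 if n=="top" else .070);print(n,k,ce.round(1),st,X.round(4));P.append(X[:2]);B.append([-.085,Y[k]])
    P=np.array(P);B=np.array(B);p=P-P.mean(0);b=B-B.mean(0)
    yaw=np.arctan2((b[:,0]*p[:,1]-b[:,1]*p[:,0]).sum(),(b*p).sum())
    R=np.array([[np.cos(yaw),-np.sin(yaw)],[np.sin(yaw),np.cos(yaw)]]);o=P.mean(0)-R@B.mean(0)
    print(n,"yaw",np.degrees(yaw),"org",o.round(4),"res",(P-(B@R.T+o)).round(4).tolist())
    for k in Y: print(k,(R@[-.085,Y[k]]+o).round(4))
    print("pad",(R@[-.085,0]+o).round(4),"hinge",(R@[.108,0]+o).round(4))
c=d["top"]
print("teapot",ray(c,(359,185),.1),ray(c,(357,150),.07),ray(c,(360,216),.07),ray(c,(328,265),.1),ray(c,(283,253),.09))
E
```

```text
top blue [221.8 177.8] [216 169  13  19 201] [0.5227 0.0095 0.073 ]
top yellow [237.4 179.4] [231 170  13  20 211] [ 0.517  -0.0397  0.073 ]
top green [276.3 183.4] [271 175  12  18 189] [ 0.5024 -0.1627  0.073 ]
top red [292.  185.1] [286 176  13  19 203] [ 0.4965 -0.2121  0.073 ]
top yaw -6.741593288631358 org [ 0.5941 -0.1112] res [[-0.0001, -0.0005], [0.0001, 0.0], [0.0001, 0.0002], [-0.0, 0.0003]]
blue [0.5228 0.01  ]
yellow [ 0.5169 -0.0397]
green [ 0.5024 -0.1628]
red [ 0.4965 -0.2125]
pad [ 0.5097 -0.1013] hinge [ 0.7013 -0.1239]
scene blue [293.  190.3] [288 184  11  13  97] [0.526  0.0109 0.07  ]
scene yellow [279.3 194.2] [273 187  14  15 153] [ 0.5219 -0.0382  0.07  ]
scene green [244.7 203.8] [242 201   6   6  16] [ 0.5109 -0.1597  0.07  ]
scene red [229.4 206.7] [224 200  12  14 133] [ 0.501  -0.2102  0.07  ]
scene yaw -6.1544901749878465 org [ 0.5995 -0.1084] res [[-0.0009, -0.0012], [0.0003, -0.0005], [0.0026, 0.0013], [-0.0019, 0.0005]]
blue [0.527  0.0121]
yellow [ 0.5216 -0.0376]
green [ 0.5083 -0.1609]
red [ 0.503  -0.2106]
pad [ 0.515  -0.0993] hinge [ 0.7069 -0.12  ]
teapot [ 0.49175121 -0.41691072  0.1       ] [ 0.60602148 -0.42273595  0.07      ] [ 0.39539856 -0.42643624  0.07      ] [ 0.24730171 -0.3146969   0.1       ] [ 0.28500743 -0.17820564  0.09      ]
```

>>> drive_tool(deltas=[{"hand": 0,"offset": [2.3,4.3,1],"angular": [0,0,-2.5]},{"hand": 0,"offset": [4.6,8.7,2],"angular": [0,0,-5]},{"hand": 0,"offset": [6.9,13,2],"angular": [0,0,-8]},{"hand": 0,"offset": [9.2,17.3,2],"angular": [0,0,-10.5]},{"hand": 0,"offset": [11.5,21.7,2],"angular": [0,0,-13]},{"hand": 0,"offset": [13.8,26,2],"angular": [0,0,-16]},{"hand": 0,"offset": [16.1,30.3,2],"angular": [0,0,-19]},{"hand": 0,"offset": [18.4,34.7,2],"angular": [0,0,-21.3]}], force=40)

```text
time: 1.1
tool_pos: [0.355, -0.3044, 0.2509]
tcp_rot: [-3.136, 0.185, 0.0]
wrist_force: [0.6, 0.1, 0.2]
width: -0.0
```

>>> drive_tool(deltas=[{"hand": 0,"offset": [2.5,4.7,0]},{"hand": 0,"offset": [5,9.4,0]},{"hand": 0,"offset": [7.5,14.1,0]},{"hand": 0,"offset": [10,18.8,-1]},{"hand": 0,"offset": [12.5,23.5,-3]},{"hand": 0,"offset": [15,28.2,-5]},{"hand": 0,"offset": [16.5,31.4,-9]},{"hand": 0,"offset": [16.5,31.4,-13]}])

```text
invalid input
```

```bash
python3 - <<'E'
from workcell import bot
import cv2,pickle
from h import *
from scipy.spatial.transform import Rotation as Ro
s=bot.read_state();print(s["time"],s["tool_pos"],s["width"],s["wrist_force"]);print(Ro.from_rotvec(s["tcp_rot"]).as_matrix().round(3))
a=bot.read_camera("wrist");b=bot.read_camera("top")
pickle.dump((a,b),open("c1.pkl","wb"))
for k,(ce,st) in keys(a,(0,512,0,384)).items(): print(k,ce.round(1),st,ray(a,ce,.073).round(4))
f=b["frame"][90:220,190:320]
cv2.imwrite("pics/p1.png",cv2.hconcat([cv2.resize(a["frame"],(400,300)),cv2.resize(f,(300,300),interpolation=cv2.INTER_CUBIC)]))
E
```

```text
1.1 [ 0.35504557 -0.3043686   0.25086804] -0.0001210928721150365 [0.64762371 0.08492638 0.22033495]
[[ 0.993 -0.118 -0.   ]
 [-0.118 -0.993  0.   ]
 [-0.    -0.    -1.   ]]
blue [303.2 249. ] [302 248   3   3   4] [ 0.252  -0.3524  0.073 ]
yellow [ 1. 68.] [ 1 68  1  1  1] [ 0.4946 -0.0602  0.073 ]
green [94.7 45.7] [  74   14   43   65 2037] [ 0.5032 -0.1611  0.073 ]
red [145.   46.2] [ 124   14   42   66 2234] [ 0.4969 -0.2109  0.073 ]
```

View pics/p1.png

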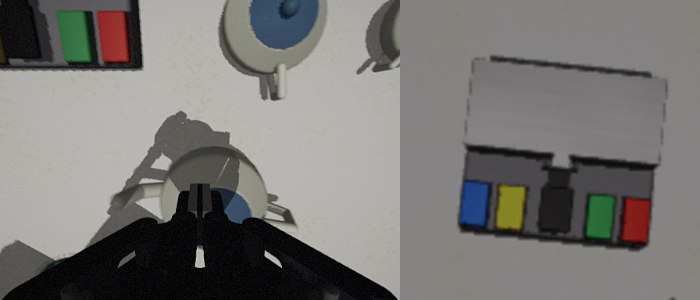

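The picture (wrist left, top right) shows the arm over the large teapot with clearance. Wrist-view green (95,46) and red (145,46) agree with the top-view fit to about 2 mm. The second move was refused because it left out the "angular" field, so I resend it.

>>> drive_tool(deltas=[{"hand": 0,"offset": [2.5,4.7,0],"angular": [0,0,0]},{"hand": 0,"offset": [5,9.4,0],"angular": [0,0,0]},{"hand": 0,"offset": [7.5,14.1,0],"angular": [0,0,0]},{"hand": 0,"offset": [10,18.8,-1],"angular": [0,0,0]},{"hand": 0,"offset": [12.5,23.5,-3],"angular": [0,0,0]},{"hand": 0,"offset": [15,28.2,-5],"angular": [0,0,0]},{"hand": 0,"offset": [16.8,31.5,-9],"angular": [0,0,0]},{"hand": 0,"offset": [16.8,31.5,-13],"angular": [0,0,0]}])

```text
time: 2.2
tool_pos: [0.5243, 0.0105, 0.1203]
tcp_rot: [-3.136, 0.177, -0.002]
wrist_force: [0.7, -0.6, -0.4]
width: -0.002
```

>>> drive_tool(deltas=[{"hand": 0,"offset": [0,0,-2],"angular": [0,0,0]},{"hand": 0,"offset": [0,0,-4],"angular": [0,0,0]},{"hand": 0,"offset": [0,0,-4.4],"angular": [0,0,0]},{"hand": 0,"offset": [0,0,-4.4],"angular": [0,0,0]}])

```text
time: 2.7
tool_pos: [0.5228, 0.0085, 0.0772]
tcp_rot: [3.136, -0.182, -0.001]
wrist_force: [0.2, 0.1, 0.4]
width: -0.004
```

>>> drive_tool(deltas=[{"hand": 0,"offset": [0,0,-0.5],"angular": [0,0,0]},{"hand": 0,"offset": [0,0,-1],"angular": [0,0,0]},{"hand": 0,"offset": [0,0,-1.3],"angular": [0,0,0]},{"hand": 0,"offset": [0,0,-1.5],"angular": [0,0,0]},{"hand": 0,"offset": [0,0,-1.5],"angular": [0,0,0]}])

```text
time: 3.32
tool_pos: [0.5241, 0.0088, 0.063]
tcp_rot: [3.136, -0.182, 0.004]
wrist_force: [2.9, -2.1, 4.1]
width: -0.002
```

>>> drive_tool(deltas=[{"hand": 0,"offset": [0,0,-0.1],"angular": [0,0,0]},{"hand": 0,"offset": [0,0,-0.2],"angular": [0,0,0]},{"hand": 0,"offset": [0,0,-0.3],"angular": [0,0,0]},{"hand": 0,"offset": [0,0,-0.3],"angular": [0,0,0]}])

```text
time: 3.82
tool_pos: [0.5241, 0.0088, 0.0609]
tcp_rot: [3.136, -0.182, 0.004]
wrist_force: [0.1, -2.6, 10.9]
width: 0.001
```

>>> drive_tool(deltas=[{"hand": 0,"offset": [0,0,1.5],"angular": [0,0,0]},{"hand": 0,"offset": [0,0,3.5],"angular": [0,0,0]},{"hand": 0,"offset": [-0.3,-2.5,3.5],"angular": [0,0,0]},{"hand": 0,"offset": [-0.7,-4.9,3.5],"angular": [0,0,0]},{"hand": 0,"offset": [-0.7,-4.9,2.5],"angular": [0,0,0]},{"hand": 0,"offset": [-0.7,-4.9,1.8],"angular": [0,0,0]},{"hand": 0,"offset": [-0.7,-4.9,1.8],"angular": [0,0,0]}])

```text
time: 4.7
tool_pos: [0.5144, -0.0391, 0.0758]
tcp_rot: [-3.136, 0.181, 0.005]
wrist_force: [-0.6, -0.1, 0.7]
width: 0.001
```

>>> drive_tool(deltas=[{"hand": 0,"offset": [0,0,-0.5],"angular": [0,0,0]},{"hand": 0,"offset": [0,0,-1],"angular": [0,0,0]},{"hand": 0,"offset": [0,0,-1.3],"angular": [0,0,0]},{"hand": 0,"offset": [0,0,-1.5],"angular": [0,0,0]},{"hand": 0,"offset": [0,0,-1.7],"angular": [0,0,0]},{"hand": 0,"offset": [0,0,-1.8],"angular": [0,0,0]},{"hand": 0,"offset": [0,0,-1.8],"angular": [0,0,0]}])

```text
time: 5.58
tool_pos: [0.5161, -0.0396, 0.0609]
tcp_rot: [-3.135, 0.182, -0.0]
wrist_force: [-4.1, 4.3, 12.4]
width: -0.0
```

>>> drive_tool(deltas=[{"hand": 0,"offset": [0,0,3],"angular": [0,0,0]},{"hand": 0,"offset": [0,0,7],"angular": [0,0,0]},{"hand": 0,"offset": [-0.4,-4,7],"angular": [0,0,0]},{"hand": 0,"offset": [-0.8,-8,7],"angular": [0,0,0]},{"hand": 0,"offset": [-1.3,-12.2,7],"angular": [0,0,0]},{"hand": 0,"offset": [-1.3,-12.2,5],"angular": [0,0,0]},{"hand": 0,"offset": [-1.3,-12.2,1.8],"angular": [0,0,0]},{"hand": 0,"offset": [-1.3,-12.2,1.8],"angular": [0,0,0]}])

```text
time: 6.58
tool_pos: [0.5, -0.1617, 0.0745]
tcp_rot: [-3.135, 0.183, 0.009]
wrist_force: [-0.5, 0.2, 0.1]
width: 0.001
```

>>> drive_tool(deltas=[{"hand": 0,"offset": [0,0,-0.5],"angular": [0,0,0]},{"hand": 0,"offset": [0,0,-1],"angular": [0,0,0]},{"hand": 0,"offset": [0,0,-1.3],"angular": [0,0,0]},{"hand": 0,"offset": [0,0,-1.5],"angular": [0,0,0]},{"hand": 0,"offset": [0,0,-1.7],"angular": [0,0,0]},{"hand": 0,"offset": [0,0,-1.8],"angular": [0,0,0]},{"hand": 0,"offset": [0,0,-1.8],"angular": [0,0,0]}])

```text
time: 7.45
tool_pos: [0.5037, -0.1624, 0.0609]
tcp_rot: [3.136, -0.182, 0.003]
wrist_force: [-3.6, -0.0, 10.0]
width: -0.0
```

>>> drive_tool(deltas=[{"hand": 0,"offset": [0,0,3],"angular": [0,0,0]},{"hand": 0,"offset": [0,0,6],"angular": [0,0,0]},{"hand": 0,"offset": [0.2,3,6],"angular": [0,0,0]},{"hand": 0,"offset": [0.5,6.1,6],"angular": [0,0,0]},{"hand": 0,"offset": [0.5,6.1,4],"angular": [0,0,0]},{"hand": 0,"offset": [0.5,6.1,3.1],"angular": [0,0,0]},{"hand": 0,"offset": [0.5,6.1,3.1],"angular": [0,0,0]}])

```text
time: 8.32
tool_pos: [0.5068, -0.1009, 0.0891]
tcp_rot: [-3.136, 0.182, 0.004]
wrist_force: [1.2, -0.3, 0.6]
width: 0.0
```

>>> drive_tool(deltas=[{"hand": 0,"offset": [0,0,-0.4],"angular": [0,0,0]},{"hand": 0,"offset": [0,0,-0.7],"angular": [0,0,0]},{"hand": 0,"offset": [0,0,-0.9],"angular": [0,0,0]},{"hand": 0,"offset": [0,0,-0.9],"angular": [0,0,0]}])

```text
time: 8.82
tool_pos: [0.5078, -0.1013, 0.0815]
tcp_rot: [3.136, -0.182, 0.0]
wrist_force: [-1.8, -1.6, 2.1]
width: -0.002
```

>>> drive_tool(deltas=[{"hand": 0,"offset": [0,0,-0.2],"angular": [0,0,0]},{"hand": 0,"offset": [0,0,-0.3],"angular": [0,0,0]},{"hand": 0,"offset": [0,0,-0.3],"angular": [0,0,0]}])

```text
time: 9.2
tool_pos: [0.5076, -0.1012, 0.0782]
tcp_rot: [3.136, -0.182, -0.001]
wrist_force: [-3.2, -1.6, 3.5]
width: -0.003
```

The force is still soft at 8 mm, so the lever is unlocked. I press on.

>>> drive_tool(deltas=[{"hand": 0,"offset": [0,0,-0.3],"angular": [0,0,0]},{"hand": 0,"offset": [0,0,-0.6],"angular": [0,0,0]},{"hand": 0,"offset": [0,0,-0.7],"angular": [0,0,0]},{"hand": 0,"offset": [0,0,-0.7],"angular": [0,0,0]},{"hand": 0,"offset": [0,0,-0.7],"angular": [0,0,0]},{"hand": 0,"offset": [0,0,-0.7],"angular": [0,0,0]},{"hand": 0,"offset": [0,0,-0.7],"angular": [0,0,0]},{"hand": 0,"offset": [0,0,-0.7],"angular": [0,0,0]}])

```text
time: 10.2
tool_pos: [0.5078, -0.1012, 0.0717]
tcp_rot: [3.136, -0.182, -0.0]
wrist_force: [-3.8, -2.3, 8.2]
width: -0.001
```

```bash
python3 - <<'E'
from workcell import bot
import cv2,pickle
from h import *
a=bot.read_camera("wrist");b=bot.read_camera("top");c=bot.read_camera("scene")
pickle.dump((a,b,c),open("c2.pkl","wb"))
g=lambda f:cv2.resize(f,(390,290),interpolation=cv2.INTER_CUBIC)
cv2.imwrite("pics/p2.png",cv2.hconcat([g(c["frame"][150:280,190:350]),g(b["frame"][90:220,180:340])]))
E
```

```text
(no output)
```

View pics/p2.png

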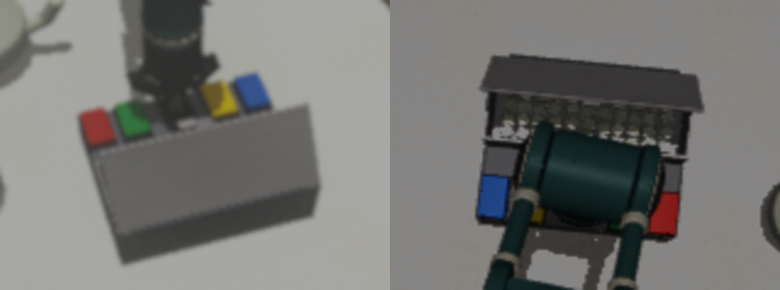

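The lid has popped open: in the top crop its free edge runs from (485,90) to (703,108), and the sugar is visible in front of it. All the keys look up. I lift off the lever and work out the lid angle.

>>> drive_tool(deltas=[{"hand": 0,"offset": [0,0,1.5],"angular": [0,0,0]},{"hand": 0,"offset": [0,0,4],"angular": [0,0,0]},{"hand": 0,"offset": [0,0,8],"angular": [0,0,0]},{"hand": 0,"offset": [0,0,11],"angular": [0,0,0]},{"hand": 0,"offset": [0,0,11],"angular": [0,0,0]}])

```text
time: 10.98
tool_pos: [0.5105, -0.1011, 0.1848]
tcp_rot: [3.136, -0.182, 0.012]
wrist_force: [-0.3, 0.5, -0.9]
width: 0.001
```

```bash
python3 - <<'E'
import pickle
from h import *
from workcell import bot
_,b,c=pickle.load(open("c2.pkl","rb"))
o=np.array([.5945,-.1105]);yw=np.radians(-6.7);ex=np.array([np.cos(yw),np.sin(yw)]);ey=np.array([-ex[1],ex[0]])
def corner(th,y): 
    p=o+ex*(.108-.118*np.cos(th))+ey*y; return [*p,.098+.118*np.sin(th)]
for th in np.arange(.7,1.4,.1): print(round(th,1),[proj(b,corner(th,y)).round(1).tolist() for y in(.132,-.132)],[proj(c,corner(th,y)).round(1).tolist() for y in(.132,-.132)])
print("seen top",(485-390)/390*160+180,90/290*130+90,(703-390)/390*160+180,108/290*130+90)
print("seen scene",305/390*160+190,105/290*130+150,95/390*160+190,152/290*130+150)
s=bot.read_state();p=s["tool_pos"][:2]-o;print("tcp box",p@ex,p@ey,s["tool_pos"],s["wrist_force"])
E
```

```text
0.7 [[215.7, 138.5], [306.2, 147.9]] [[312.1, 193.9], [227.9, 215.5]]
0.8 [[215.8, 135.1], [306.9, 144.6]] [[313.3, 194.2], [228.3, 216.1]]
0.9 [[215.8, 131.5], [307.7, 141.0]] [[314.7, 195.0], [228.9, 217.2]]
1.0 [[216.0, 127.6], [308.4, 137.2]] [[316.1, 196.2], [229.6, 218.6]]
1.1 [[216.2, 123.6], [309.1, 133.2]] [[317.6, 197.8], [230.3, 220.4]]
1.2 [[216.4, 119.4], [309.7, 129.1]] [[319.2, 199.7], [231.1, 222.6]]
1.3 [[216.8, 115.2], [310.3, 124.9]] [[320.8, 202.0], [232.1, 225.2]]
seen top 218.97435897435898 130.3448275862069 308.4102564102564 138.41379310344828
seen scene 315.12820512820514 197.0689655172414 228.97435897435898 218.13793103448276
tcp box -0.08447989251453004 -0.0005033670722997988 [ 0.51053832 -0.1011436   0.18477521] [-0.31805741  0.54568555 -0.91620651]
```

The lid is at about 0.95 rad, so the finger should touch it near TCP box x ≈ +20 mm. I approach that.

>>> drive_tool(deltas=[{"hand": 0,"offset": [2,-0.2,0],"angular": [0,0,0]},{"hand": 0,"offset": [5,-0.6,0],"angular": [0,0,0]},{"hand": 0,"offset": [7.5,-0.9,0],"angular": [0,0,0]},{"hand": 0,"offset": [8.5,-1,0],"angular": [0,0,0]},{"hand": 0,"offset": [9,-1.1,0],"angular": [0,0,0]},{"hand": 0,"offset": [9.5,-1.1,0],"angular": [0,0,0]},{"hand": 0,"offset": [9.5,-1.1,0],"angular": [0,0,0]}])

```text
time: 11.85
tool_pos: [0.6026, -0.1119, 0.1812]
tcp_rot: [-3.136, 0.182, 0.0]
wrist_force: [1.0, -0.5, -0.2]
width: 0.003
```

>>> drive_tool(deltas=[{"hand": 0,"offset": [0.5,-0.06,0],"angular": [0,0,0]},{"hand": 0,"offset": [1,-0.12,0],"angular": [0,0,0]},{"hand": 0,"offset": [1.5,-0.18,0],"angular": [0,0,0]},{"hand": 0,"offset": [2,-0.24,0],"angular": [0,0,0]},{"hand": 0,"offset": [2.5,-0.3,0],"angular": [0,0,0]},{"hand": 0,"offset": [3,-0.36,0],"angular": [0,0,0]},{"hand": 0,"offset": [3.5,-0.42,0],"angular": [0,0,0]}])

```text
time: 12.72
tool_pos: [0.6381, -0.1163, 0.1812]
tcp_rot: [-3.136, 0.182, 0.0]
wrist_force: [-0.7, 0.2, -0.1]
width: -0.002
```

>>> drive_tool(deltas=[{"hand": 0,"offset": [0.4,-0.05,0],"angular": [0,0,0]},{"hand": 0,"offset": [0.8,-0.1,0],"angular": [0,0,0]},{"hand": 0,"offset": [1.2,-0.15,0],"angular": [0,0,0]},{"hand": 0,"offset": [1.6,-0.2,0],"angular": [0,0,0]},{"hand": 0,"offset": [2,-0.24,0],"angular": [0,0,0]},{"hand": 0,"offset": [2.4,-0.28,0],"angular": [0,0,0]},{"hand": 0,"offset": [2.4,-0.28,0],"angular": [0,0,0]}])

```text
time: 13.6
tool_pos: [0.6636, -0.1194, 0.1837]
tcp_rot: [3.136, -0.182, 0.007]
wrist_force: [-0.5, -0.5, 6.2]
width: -0.004
```

```bash
python3 - <<'E'
from workcell import bot
import cv2,pickle
from h import *
a=bot.read_camera("wrist");b=bot.read_camera("top");c=bot.read_camera("scene")
pickle.dump((a,b,c),open("c3.pkl","wb"))
g=lambda f:cv2.resize(f,(390,290),interpolation=cv2.INTER_CUBIC)
cv2.imwrite("pics/p3.png",cv2.hconcat([g(c["frame"][150:280,190:350]),g(a["frame"])]))
o=np.array([.5945,-.1105]);yw=np.radians(-6.7);ex=np.array([np.cos(yw),np.sin(yw)])
s=bot.read_state();print("tcp box x",(s["tool_pos"][:2]-o)@ex,s["tool_pos"],s["wrist_force"])
E
```

```text
tcp box x 0.0696536301816407 [ 0.66358781 -0.11939376  0.18373188] [ 0.27632549 -0.10383668  6.12626425]
```

View pics/p3.png

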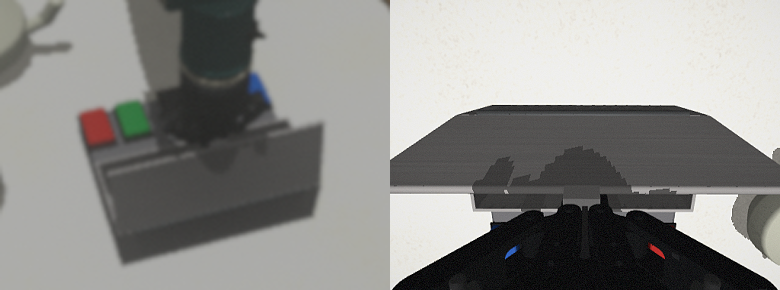

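The scene crop shows the lid at about 1.2 rad and the finger at its middle. The wrist view shows the lid's underside beyond the fingers. There is 6 N upward, so the lip is bearing on a thicker part of the gripper. I back off and raise the tool so that only the fingertips push.

>>> drive_tool(deltas=[{"hand": 0,"offset": [-1,0.12,0],"angular": [0,0,0]},{"hand": 0,"offset": [-2.5,0.3,0],"angular": [0,0,0]},{"hand": 0,"offset": [-2.5,0.3,1],"angular": [0,0,0]},{"hand": 0,"offset": [-2.5,0.3,2.2],"angular": [0,0,0]},{"hand": 0,"offset": [-2.5,0.3,2.2],"angular": [0,0,0]}])

```text
time: 14.38
tool_pos: [0.6383, -0.1164, 0.2058]
tcp_rot: [3.136, -0.182, 0.007]
wrist_force: [0.2, -0.1, 0.3]
width: -0.0
```

```bash
python3 - <<'E'
from workcell import bot
import cv2,pickle
from h import *
a=bot.read_camera("wrist");c=bot.read_camera("scene")
o=np.array([.5945,-.1105]);yw=np.radians(-6.7);ex=np.array([np.cos(yw),np.sin(yw)]);ey=np.array([-ex[1],ex[0]])
g=lambda f:cv2.resize(f,(390,290),interpolation=cv2.INTER_CUBIC)
f=c["frame"].copy()
for th in(1.1,1.2,1.3,1.4): print(th,[(proj(c,[*(o+ex*(.108-.118*np.cos(th))+ey*y),.098+.118*np.sin(th)])-[190,150])*[390/160,290/130] for y in(.132,-.132)])
cv2.imwrite("pics/p4.png",cv2.hconcat([g(f[150:280,190:350]),g(a["frame"])]))
s=bot.read_state();print("tcp box x",(s["tool_pos"][:2]-o)@ex,s["tool_pos"],s["wrist_force"])
E
```

```text
1.1 [array([311.04421646, 106.54107052]), array([ 98.25257648, 157.0856266 ])]
1.2 [array([314.8442911 , 110.86320473]), array([100.29402065, 162.02772671])]
1.3 [array([318.74024456, 116.00397161]), array([102.52957529, 167.80138715])]
1.4 [array([322.68795154, 121.92209953]), array([104.93734421, 174.35846463])]
tcp box x 0.04322208609508379 [ 0.63736105 -0.11610336  0.20398012] [ 1.00666746 -0.50410141 -0.41650855]
```

View pics/p4.png

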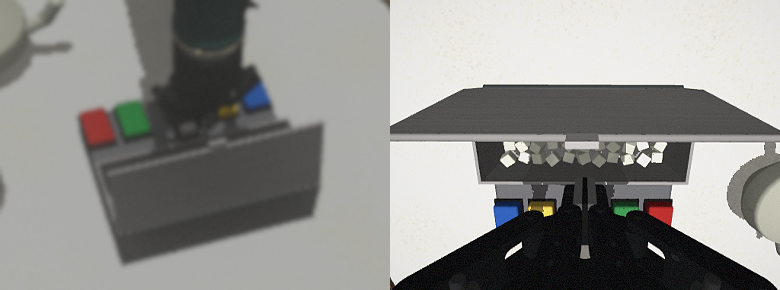

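The lid corners at (323,122) and (105,172) match about 1.38 rad. The fingertips are now clear and in front of the lip. I push on, now with about 20 mm of overlap.

>>> drive_tool(deltas=[{"hand": 0,"offset": [1,-0.12,0],"angular": [0,0,0]},{"hand": 0,"offset": [2,-0.24,0],"angular": [0,0,0]},{"hand": 0,"offset": [2.4,-0.28,0],"angular": [0,0,0]},{"hand": 0,"offset": [2.8,-0.33,0],"angular": [0,0,0]},{"hand": 0,"offset": [3.2,-0.38,0],"angular": [0,0,0]},{"hand": 0,"offset": [3.6,-0.42,0],"angular": [0,0,0]},{"hand": 0,"offset": [4,-0.47,0],"angular": [0,0,0]},{"hand": 0,"offset": [4,-0.47,0],"angular": [0,0,0]}])

```text
time: 15.48
tool_pos: [0.6771, -0.1208, 0.2033]
tcp_rot: [-3.136, 0.182, -0.001]
wrist_force: [0.8, -0.0, 0.9]
width: -0.004
```

>>> drive_tool(deltas=[{"hand": 0,"offset": [0.3,-0.04,0],"angular": [0,0,0]},{"hand": 0,"offset": [0.6,-0.07,0],"angular": [0,0,0]},{"hand": 0,"offset": [0.9,-0.1,0],"angular": [0,0,0]},{"hand": 0,"offset": [1.2,-0.14,0],"angular": [0,0,0]},{"hand": 0,"offset": [1.5,-0.18,0],"angular": [0,0,0]},{"hand": 0,"offset": [1.7,-0.2,0],"angular": [0,0,0]},{"hand": 0,"offset": [1.7,-0.2,0],"angular": [0,0,0]}])

```text
time: 16.35
tool_pos: [0.6941, -0.1227, 0.2032]
tcp_rot: [3.136, -0.182, 0.001]
wrist_force: [-0.4, 0.2, -0.1]
width: -0.0
```

```bash
cat > look.py <<'E'
import sys
from workcell import bot
from h import *
a=bot.read_camera("wrist");c=bot.read_camera("scene")
o=np.array([.5945,-.1105]);yw=np.radians(-6.7);ex=np.array([np.cos(yw),np.sin(yw)]);ey=np.array([-ex[1],ex[0]])
g=lambda f:cv2.resize(f,(390,290),interpolation=cv2.INTER_CUBIC)
for th in(1.4,1.5,1.6,1.7,1.8): print(th,[((proj(c,[*(o+ex*(.108-.118*np.cos(th))+ey*y),.098+.118*np.sin(th)])-[190,150])*[390/160,290/130]).round(0) for y in(.132,-.132)])
cv2.imwrite(sys.argv[1],cv2.hconcat([g(c["frame"][150:280,190:350]),g(a["frame"])]))
s=bot.read_state();print("tcp box x",(s["tool_pos"][:2]-o)@ex,s["tool_pos"],s["wrist_force"],s["time"])
E
python3 look.py pics/p5.png
```

```text
1.4 [array([323., 122.]), array([105., 174.])]
1.5 [array([327., 129.]), array([107., 182.])]
1.6 [array([331., 136.]), array([110., 190.])]
1.7 [array([334., 144.]), array([113., 198.])]
1.8 [array([338., 152.]), array([116., 207.])]
tcp box x 0.10013663391035145 [ 0.69388883 -0.12272728  0.20317713] [-0.36356638  0.74628775  0.38066019] 16.45
```

View pics/p5.png

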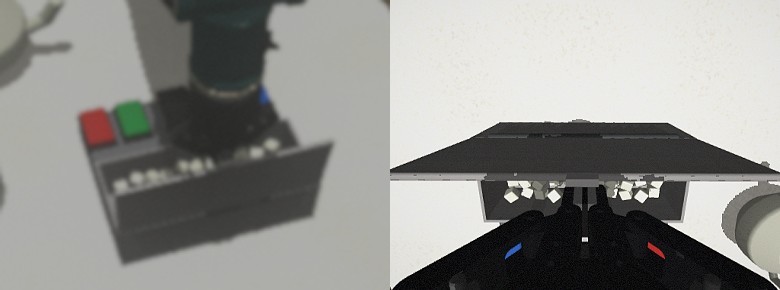

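The lid corner is at (335,141), about 1.66 rad, so slightly past upright, and the force is low. I retreat straight back and up, then check.

>>> drive_tool(deltas=[{"hand": 0,"offset": [-1,0.12,0],"angular": [0,0,0]},{"hand": 0,"offset": [-3,0.35,0],"angular": [0,0,0]},{"hand": 0,"offset": [-7,0.8,0],"angular": [0,0,0]},{"hand": 0,"offset": [-12,1.4,1],"angular": [0,0,0]},{"hand": 0,"offset": [-17,2,3],"angular": [0,0,0]},{"hand": 0,"offset": [-21,2.4,5],"angular": [0,0,0]},{"hand": 0,"offset": [-23,2.6,6],"angular": [0,0,0]},{"hand": 0,"offset": [-23,2.6,6],"angular": [0,0,0]}])

```text
time: 17.45
tool_pos: [0.463, -0.0967, 0.2646]
tcp_rot: [3.136, -0.183, 0.005]
wrist_force: [-0.2, -0.4, -0.4]
width: 0.003
```

```bash
python3 look.py pics/p6.png; python3 - <<'E'
from workcell import bot
import cv2,pickle
b=bot.read_camera("top")["frame"];s=bot.read_camera("scene")["frame"];d=pickle.load(open("c0.pkl","rb"))
cv2.imwrite("pics/p7.png",cv2.hconcat([cv2.resize(s,(400,300)),cv2.resize(b,(400,300))]))
for n,f,r in(("mid pot top",b,(320,385,140,225)),("glasses top",b,(60,135,145,255)),("mid pot scene",s,(140,200,200,260))):
    x0,x1,y0,y1=r;k="scene" if "scene" in n else "top"
    print(n,cv2.absdiff(f,d[k]["frame"])[y0:y1,x0:x1].mean())
E
```

```text
1.4 [array([323., 122.]), array([105., 174.])]
1.5 [array([327., 129.]), array([107., 182.])]
1.6 [array([331., 136.]), array([110., 190.])]
1.7 [array([334., 144.]), array([113., 198.])]
1.8 [array([338., 152.]), array([116., 207.])]
tcp box x -0.13135243168089872 [ 0.46386331 -0.09671845  0.26330034] [-1.28288892  0.13128243  0.03815923] 17.55
mid pot top 9.485128205128206
glasses top 7.431919191919192
mid pot scene 3.593611111111111
```

View pics/p6.png

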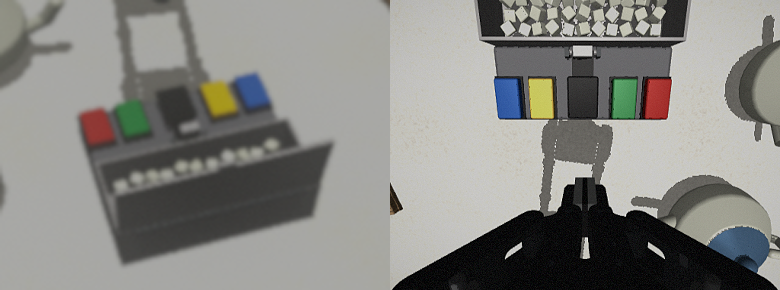

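View pics/p7.png

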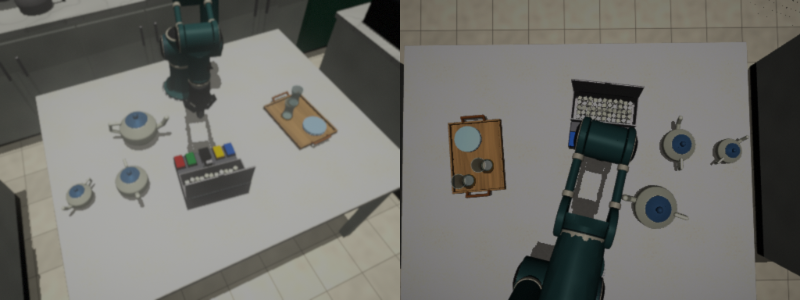

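The lid still stands at about 1.66 rad with the arm clear. All keys are up, and the teapot at (358,186) and the glasses are where they were in the full-size top view. I hand in.

```bash
python3 -c "
from workcell import bot
print(bot.finish_job())"
```

```text
the job is handed in; nothing more can be done
None
```

The sugar box is open: I entered the code, popped the lid with the lever and pushed it back to lean slightly past upright. I handed the job in at about 17.7 s; it reports no verdict.

- **Keys:** I pressed blue, then yellow, then green, each to its stop (12 mm down, 10–12 N) and one at a time. I never moved to the red key.
- **Lever and lid:** The lever went down its full travel without jamming, and the lid sprang up to about 0.95 rad. I pushed it back with the fingertips and let go.
- **Last check:** With the arm clear, the lid was still at about 1.66 rad and all the keys were up.
- **One upset:** During the first push, the lid's lip caught under a thicker part of the gripper, with about 6 N upward. I backed off, raised the tool about 2 cm and finished with little force.
- **Teapot and glasses:** By eye they stand where they started. The image differences against the first pictures were not zero (mean 4–9 grey levels); I put that down to changed brightness and did not measure further.

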